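# Nest the tapered cups and set the odd one aside

### The job

Tidy up the steel cups on the gaming desk: someone has set the straight-sided cup on top of the tapered cup on the tray, where it cannot nest. First stand the straight-sided cup upright on the cork coaster, then nest the other two tapered cups into the one on the tray, so that all three stand upright, mouths up and pushed fully home in one stack on the tray. Leave the square pen pot, the mug and everything else where they are and knock nothing over.

Things in the scene. Friction and masses are not known exactly. Their poses are not given: they have to be found in the camera images.
- cup_a_mid (a point): Tapered steel cup, one of three alike: 110 mm tall, outer diameter 63 mm at the rim, 40 mm at the foot, wall 3 mm, raised inner floor 38 mm above its underside, 120 g. One nested in it stands on that floor, foot 38 mm above its foot. Point on its axis, half-way up (55 mm); z to the mouth. This one stands on the tray from the start, with the straight-sided cup on its rim.
- cup_b_mid (a point): Tapered steel cup, one of three alike: 110 mm tall, outer diameter 63 mm at the rim, 40 mm at the foot, wall 3 mm, raised inner floor 38 mm above its underside, 120 g. One nested in it stands on that floor, foot 38 mm above its foot. Point on its axis, half-way up (55 mm); z to the mouth. This one stands upright on the desk.
- cup_c_mid (a point): Tapered steel cup, one of three alike: 110 mm tall, outer diameter 63 mm at the rim, 40 mm at the foot, wall 3 mm, raised inner floor 38 mm above its underside, 120 g. One nested in it stands on that floor, foot 38 mm above its foot. Point on its axis, half-way up (55 mm); z to the mouth. This one stands upright on the desk.
- straight_mid (a point): Straight-sided brushed-steel cup: round, open at the top, 110 mm tall, outer diameter 62 mm all the way, wall 3 mm, about 120 g. It fits into no tapered cup (mouth 57 mm); at the start it stands upright and loose on the rim of the tapered cup on the tray. The point is on its axis, half-way up (55 mm above its flat underside).
- tray: Fixed light wooden serving tray, 190 mm (its x) by 150 mm (its y), low wall 14 mm high and 5 mm thick, inner floor 5 mm above the desk. Origin: centre of its underside.
- coaster: Fixed round cork coaster, 110 mm in diameter, 5 mm thick. Origin: centre of its underside, on the desk.
- pot_mid (a point): Bystander: square steel pen pot, 62 x 62 mm, 110 mm tall, open at the top, standing among the cups on the desk; does not nest, stays put. Point at its centre, half-way up.
- mug_mid (a point): Bystander: white ceramic mug with a handle (on its +y side), 76 mm in diameter, 95 mm tall, standing among the cups; stays put. Point on its axis, half-way up.
- can_mid (a point): Bystander: closed aluminium drinks can, 66 mm in diameter, 115 mm tall, standing beyond the cups; stays put. Point on its axis, half-way up.
- gamepad: Bystander: black game controller, about 110 x 160 mm and 55 mm high, lying on the desk's far right; stays put. Origin at its underside.
- mouse: Bystander: black computer mouse, about 100 x 58 mm and 37 mm high, lying on the desk's far left; stays put. Origin at its underside.
Mind the look-alikes: they are no part of the job. Leave any red look-alike of the part that bears cup_c_mid alone. There is more than one size of the tray; the job needs the larger.

How it is judged:
By the outcome, as a careful person would: the job done as asked, in the order asked, and still so for the second after the job is handed in, with the robot touching nothing.
It also fails if it takes over 70 s, if anything falls off the work surface, if the arm or the gripper's body presses on something with over 40 N, if the wrist force passes 120 N, or if a joint passes its speed limit or range.

### The arm

A 6-joint arm with a two-finger parallel gripper is mounted at the origin on the work surface. World frame = base frame: x ahead of the robot, y to its left, z up, the work surface at z = 0. Lengths are in mm, angles in rad, forces in N, time in s.
With the tool pointing down it reaches from about 350 to 975 mm from the base axis. Payload 7.1 kg.
Tool frame: the origin (TCP) lies midway between the tips of the shut fingers; the grasp point (between the pads) lies 19 mm behind it (ctrl.grasp_offset is the distance from the TCP to the grasp point, in mm); z points along the fingers, y is the line along which they close (so a half turn about z gives the same grasp; the last joint's range is limited). The gripper opens to 88 mm and grips with 3 to 60 N. Pads are 20 mm wide; open, the fingers measure 115 mm over their backs; the gripper's body (75 mm by 178 mm) begins 61 mm behind the grasp point.
Start: joints at [-1.329, 0.423, 1.63, -0, 1.089, -0.019], TCP at [161.177, -603.843, 222.675] pointing down, gripper open.
Joint ranges: [-3, 3], [-0.9, 2.11], [0.09, 2.58], [-1.31, 4.45], [0.11, 2.69], [-2.54, 2.54]. Speed limits (rad/s): [2.39, 2.39, 3.01, 3.14, 3.14, 3.14].

### API

Orientations are given as a rotation vector (axis times angle).
In Python, from workcell import sensors, viewer, ctrl gives the robot as it stands. The module is installed in compiled form; this text tells all that it offers.
- The arm moves only by the shell command python3 -m handwheel 'ROWS'. ROWS is JSON, a list of rows, each a list of 7 numbers: the shift along the tool's x, y, z in mm, then the turn, a rotation vector about the tool's x, y, z in rad, then the closure, from 0 (fully open) to 1 (shut). In form: [[x, y, z, rx, ry, rz, jaw], ...]. A call has 1 to 10 rows; each row shifts and turns the commanded pose from where the row before left it, along the tool's axes as they then stand; what a row does not reach is not made up. A row lasts 1/8 s, in which the tool goes at most 62.5 mm and 10.7 degrees, less where a joint would pass 70% of its speed; a pose out of reach is approached as far as the arm can. A call is refused whole if a number of a shift passes 62.5 or a number of a turn 0.188, either way. A call with a gripper value outside its range is refused whole. The fingers move at their own pace and stop on an object; the grip force is fixed at half the most. Time passes only in rows, so rows that do not move let the fingers close. It gives the time, the measured TCP pose, the force, the opening and the grip force at its end, in the units of the state.
- sensors.get_obs(): the state, without advancing time (a new reading comes with each control period).
- viewer.get_image(name): name is "scene" or "top"; returns a dict with "frame" (400x640x3 uint8, blue, green, red), "fov_y" (degrees; the focal length in pixels is half the picture's height over the tangent of half this angle, whatever the lens; pixels are square), "cx", "cy" (the principal point, pixels), "R" (3x3) and "t" (3): a world point X has camera coordinates R X + t. Camera axes: x right, y down, z forward; pixel columns grow to the right and rows downward; lengths in mm; the calibration is good to about 2 mm. A picture is of the moment at which its call begins. There is no depth.
- ctrl.close_job(): hands the job in; it is judged then, once.
The state is a dict: "t": time; "qpos": joint angles; "qvel": joint speeds; "joint_torque": joint torques, N m; "ee_pos": TCP position; "orientation": TCP orientation; "ft_force": force on the tool from outside, world axes, zero at the start; "moment": the same for the moment, N m; "width": finger opening in mm; "grasp_force": force on a finger pad.
Only numpy, scipy, OpenCV 4.12 (cv2) and the standard library are available. Lean on these libraries where they do the work, as an engineer would, in place of code of your own. Each camera call takes 0.05 s, during which the arm holds its last target. There are 200 camera calls.

## Working session

There is one attempt and no reset: what is moved stays moved. The work goes in short steps, Python scripts to look and compute and a shell command to move; the robot and the scene stay as the last step left them, time stands still between calls to the robot, and variables do not carry over. Pictures are saved under pics/ and viewed, at most 10 in all, crops included, and the job is handed in when it is done.

```bash
mkdir -p pics; cat > h.py <<'E'
import numpy as np,cv2
from workcell import sensors,viewer,ctrl
def cam(n):
    d=viewer.get_image(n); f=d["frame"].shape[0]/2/np.tan(np.radians(d["fov_y"])/2)
    d["K"]=np.array([[f,0,d["cx"]],[0,f,d["cy"]],[0,0,1]]); d["R"]=np.array(d["R"]); d["t"]=np.array(d["t"]); return d
def ray(d,u,v,z):
    C=-d["R"].T@d["t"]; r=d["R"].T@np.linalg.inv(d["K"])@[u,v,1]; return C+r*(z-C[2])/r[2]
def proj(d,X):
    p=d["K"]@(d["R"]@np.array(X)+d["t"]); return p[:2]/p[2]
E
python3 - <<'E'
from h import *
for n in("scene","top"):
    d=cam(n); cv2.imwrite(f"pics/{n}0.png",d["frame"]); print(n,d["K"][0,0],-d["R"].T@d["t"],d["R"].round(3).tolist(),d["cx"],d["cy"],[k for k in d])
o=sensors.get_obs();print(o)
E
```

```text
scene 441.5934614910653 [1405.4944232   -44.40312629  782.56789487] [[0.149, 0.989, -0.011], [0.598, -0.099, -0.795], [-0.787, 0.111, -0.606]] 316.8954427701472 191.23741649531266 ['frame', 'fov_y', 'cx', 'cy', 'R', 't', 'K']
top 520.5874701444138 [ 482.64849529   63.23201673 1758.12862171] [[0.025, -0.999, -0.021], [-0.998, -0.024, -0.054], [0.054, 0.022, -0.998]] 314.9449428904311 200.65982205860124 ['frame', 'fov_y', 'cx', 'cy', 'R', 't', 'K']
{'t': 0.1, 'qpos': array([-1.32900383e+00,  4.23739592e-01,  1.63059083e+00, -8.96387369e-06,
        1.08864597e+00, -1.89642859e-02]), 'qvel': array([-0.00049977, -0.00156748, -0.00085006, -0.00022338,  0.00084912,
        0.00034711]), 'joint_torque': array([-1.41177268e-03, -5.45618141e+01, -2.74323463e+01,  6.44406583e-02,
        1.87872030e-02, -1.37930797e-06]), 'ee_pos': array([ 161.0555199 , -603.36994575,  222.00388946]), 'orientation': array([-3.11356576e+00, -4.08264166e-01,  2.53948898e-04]), 'ft_force': array([-0.17285321,  0.03746755,  0.12895868]), 'moment': array([ 0.01308349,  0.00500305, -0.01015805]), 'grasp_force': 0.0, 'width': 88.01512607712841}
```

View pics/scene0.png

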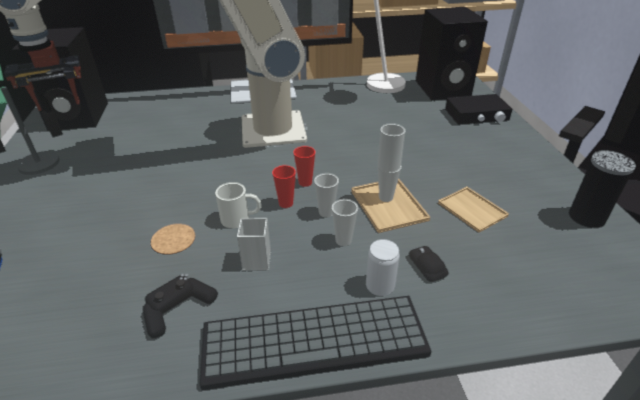

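View pics/top0.png

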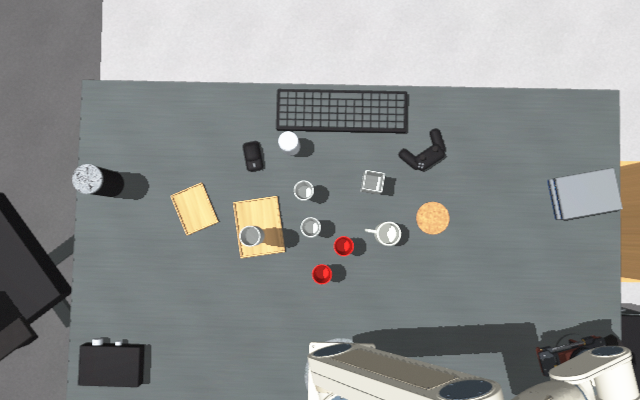

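The scene view shows the straight cup standing on a tapered cup at about (391,165), on the left of two trays. The other steel tapered cups are at (327,195) and (345,222). In the top view the stack is at (251,236).

Candidates in the top view:
- **Cups:** steel at (304,190) and (311,227), red at (344,246) and (322,274). The steel pair are the ones wanted, because the red ones are the look-alikes.
- **Trays:** (259,227) and (194,209). The first is larger and carries the stack.
- **Coaster:** the only one is at (433,218).

I'll measure these and confirm them in one crop.

```bash
python3 - <<'E'
from h import *
d=cam("top"); im=d["frame"]; s=4
x0,y0,x1,y1=225,120,465,300
c=cv2.resize(im[y0:y1,x0:x1],None,fx=s,fy=s,interpolation=cv2.INTER_CUBIC)
g=cv2.GaussianBlur(cv2.cvtColor(c,cv2.COLOR_BGR2GRAY),(5,5),0)
H=cv2.HoughCircles(g,cv2.HOUGH_GRADIENT_ALT,1.5,60,param1=150,param2=0.6,minRadius=28,maxRadius=80)
for x,y,r in H[0]:
    u,v=x/s+x0-.375,y/s+y0-.375
    print((round(u,1),round(v,1)),"r",round(r/s,2),*[ (z,ray(d,u,v,z).round(0)[:2].tolist(),round(r/s*(1758-z)/520.6,1)) for z in(5,95,110,225)])
    cv2.circle(c,(int(x),int(y)),int(r),(0,255,0),1)
hsv=cv2.cvtColor(im,cv2.COLOR_BGR2HSV)
m=cv2.inRange(hsv,(5,90,60),(25,255,255)); 
for k in cv2.findContours(m,0,2)[0]:
    if cv2.contourArea(k)>300:
        (a,b),wh,an=cv2.minAreaRect(k); print("brown",a,b,wh,an,ray(d,a,b,5).round(0), np.array(wh)*1753/520.6)
cv2.imwrite("pics/c1.png",cv2.resize(c,(800,600)))
E
```

```text
(np.float32(310.9), np.float32(226.1)) r 9.68 (5, [491.0, 114.0], np.float32(32.6)) (95, [490.0, 111.0], np.float32(30.9)) (110, [490.0, 111.0], np.float32(30.6)) (225, [490.0, 107.0], np.float32(28.5))
(np.float32(432.8), np.float32(217.1)) r 16.38 (5, [531.0, -294.0], np.float32(55.1)) (95, [529.0, -276.0], np.float32(52.3)) (110, [528.0, -273.0], np.float32(51.8)) (225, [525.0, -249.0], np.float32(48.2))
(np.float32(249.4), np.float32(235.5)) r 9.75 (5, [454.0, 320.0], np.float32(32.8)) (95, [456.0, 307.0], np.float32(31.1)) (110, [456.0, 305.0], np.float32(30.9)) (225, [458.0, 288.0], np.float32(28.7))
(np.float32(304.1), np.float32(190.9)) r 9.95 (5, [609.0, 140.0], np.float32(33.5)) (95, [603.0, 136.0], np.float32(31.8)) (110, [602.0, 135.0], np.float32(31.5)) (225, [593.0, 130.0], np.float32(29.3))
(np.float32(388.5), np.float32(232.9)) r 12.2 (5, [475.0, -147.0], np.float32(41.1)) (95, [475.0, -136.0], np.float32(39.0)) (110, [475.0, -134.0], np.float32(38.6)) (225, [476.0, -121.0], np.float32(35.9))
(np.float32(321.0), np.float32(273.0)) r 9.3 (5, [335.0, 76.0], np.float32(3
[... 886 characters left out ...]
)) (225, [355.0, 24.0], np.float32(25.9))
(np.float32(290.2), np.float32(238.1)) r 8.86 (5, [449.0, 182.0], np.float32(29.8)) (95, [451.0, 176.0], np.float32(28.3)) (110, [451.0, 175.0], np.float32(28.0)) (225, [453.0, 167.0], np.float32(26.1))
brown 432.0 217.5 (31.0, 32.0) 90.0 [ 530. -291.    5.] [104.38532463 107.75259316]
brown 258.54364013671875 226.6531524658203 (56.74755096435547, 44.94765853881836) 82.23483276367188 [485. 290.   5.] [191.08424287 151.35083638]
brown 193.94293212890625 208.5561981201172 (43.462127685546875, 34.74590301513672) 67.2490234375 [540. 511.   5.] [146.34865508 116.99878599]
brown 629.5 221.0 (120.0, 19.0) 90.0 [ 534. -945.    5.] [404.07222436  63.97810219]
```

View pics/c1.png

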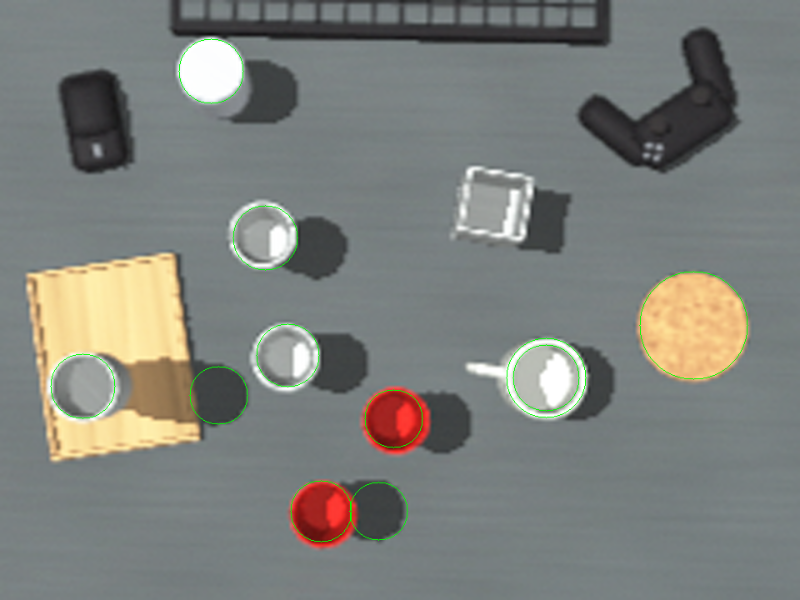

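The crop confirms the steel cups at (285,357) and (264,236), the stack at (84,386) in the larger tray, and the coaster at (693,326). Both red cups are excluded. Next I'll cross-check with the scene view and work out the shift to a hover above the stack.

```bash
cat >> h.py <<'E'
from scipy.spatial.transform import Rotation as Ro
def go(*ts):
    o=sensors.get_obs(); R=Ro.from_rotvec(o["orientation"]); p=o["ee_pos"]; print("at",p.round(1),"w",round(o["width"],1),"axes",R.as_matrix().round(3).tolist(),"t",o["t"])
    for T in ts: print("to",T,"shift",R.inv().apply(np.array(T)-p).round(1)); p=np.array(T)
E
python3 - <<'E'
from h import *
d=cam("scene"); im=d["frame"]
for n,X in dict(str=(458,288,225),B=(490,111,110),C=(602,135,110),coast=(531,-292,5),red=(433,9,110),mug=(475,-135,95)).items(): print(n,proj(d,X).round(1))
s=5
for n,(a,b,c,e) in dict(str=(375,115,410,145),B=(310,165,345,195),C=(327,192,362,222)).items():
    g=cv2.resize(im[b:e,a:c],None,fx=s,fy=s,interpolation=cv2.INTER_CUBIC); m=cv2.inRange(cv2.cvtColor(g,cv2.COLOR_BGR2GRAY),145,255)
    cv2.imwrite(f"/tmp/{n}.png",g)
cv2.imwrite("pics/c2.png",np.hstack([cv2.resize(cv2.imread(f"/tmp/{n}.png"),(262,225)) for n in("str","B","C")]))
go((458,288,270),(458,288,173))
E
```

```text
str [393.3 129.5]
B [326.6 180.2]
C [344.2 206.3]
coast [174.1 237.8]
red [285.4 171.6]
mug [231.6 190.8]
at [ 161.1 -603.5  222.2] w 87.6 axes [[0.966, 0.258, -0.0], [0.258, -0.966, 0.001], [0.0, -0.001, -1.0]] t 0.2
to (458, 288, 270) shift [ 516.8 -784.9  -47.1]
to (458, 288, 173) shift [-0.   0.1 97. ]
```

View pics/c2.png

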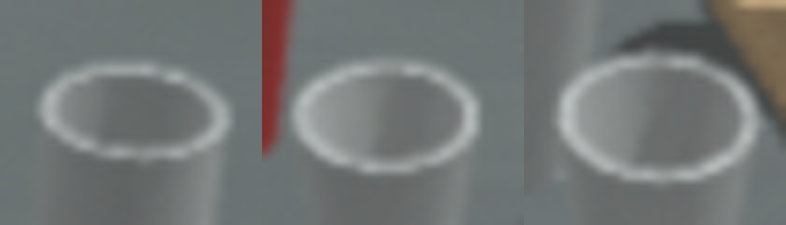

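The scene crop agrees with the projections to about 1 px: rim centres are at roughly (393,130), (327,180) and (345,208). That's good enough to move.

```bash
python3 -m handwheel '[[46,-20,-6,0,0,0,0],[46,-20,-6,0,0,0,0],[46,-20,-6,0,0,0,0],[46,-20,-6,0,0,0,0],[46,-20,-6,0,0,0,0],[46,-20,-6,0,0,0,0],[46,-20,-6,0,0,0,0],[46,-20,-6,0,0,0,0],[11,-48,0,0,0,0,0],[11,-48,0,0,0,0,0]]'
python3 -m handwheel '[[11,-48,0,0,0,0,0],[11,-48,0,0,0,0,0],[11,-48,0,0,0,0,0],[11,-48,0,0,0,0,0],[11,-48,0,0,0,0,0],[11,-48,0,0,0,0,0],[11,-48,0,0,0,0,0],[11,-48,0,0,0,0,0],[11,-48,0,0,0,0,0],[0,0,0,0,0,0,0]]'
python3 -c "
from h import *
go((458,288,270),(458,288,173))"
```

```text
t: 1.45
ee_pos: [472.1, -254.3, 270.4]
orientation: [-3.115, -0.409, 0.0]
ft_force: [0.3, 0.2, -0.1]
width: 87.7
grasp_force: 0.0
t: 2.7
ee_pos: [455.9, 189.5, 270.6]
orientation: [-3.114, -0.415, -0.0]
ft_force: [0.8, -0.3, 0.9]
width: 87.7
grasp_force: 0.0
at [455.9 189.5 270.6] w 87.7 axes [[0.965, 0.262, -0.0], [0.262, -0.965, 0.0], [0.0, -0.0, -1.0]] t 2.7
to (458, 288, 270) shift [ 27.8 -94.5   0.6]
to (458, 288, 173) shift [-0.  0. 97.]
```

```bash
python3 -m handwheel '[[14,-47,0,0,0,0,0],[14,-47.5,0,0,0,0,0],[0,0,0,0,0,0,0],[0,0,0,0,0,0,0]]'
python3 - <<'E'
from h import *
go((458,288,270))
for n in("scene","top"):
    d=cam(n); p=proj(d,(458,288,225)); print(n,p); u,v=p.astype(int)
    cv2.imwrite(f"/tmp/{n}.png",cv2.resize(d["frame"][v-60:v+60,u-60:u+60],(400,400)))
cv2.imwrite("pics/c3.png",np.hstack([cv2.imread(f"/tmp/{n}.png") for n in("scene","top")]))
E
```

```text
t: 3.2
ee_pos: [458.7, 284.3, 270.3]
orientation: [3.114, 0.408, -0.001]
ft_force: [-0.7, -0.7, 0.8]
width: 87.6
grasp_force: 0.0
at [458.7 284.3 270.3] w 87.6 axes [[0.966, 0.258, -0.001], [0.258, -0.966, -0.001], [-0.001, 0.001, -1.0]] t 3.2
to (458, 288, 270) shift [ 0.3 -3.8  0.3]
scene [393.34329956 129.53634114]
top [249.36950475 235.39944447]
```

View pics/c3.png

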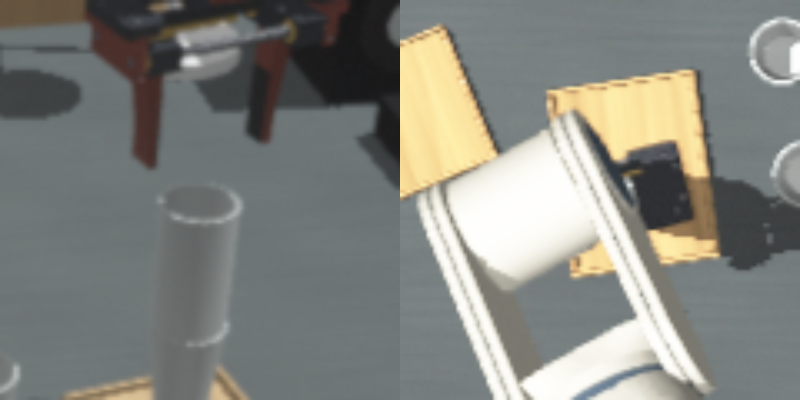

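The crop shows the finger tips at (145,165) and (260,140), straddling the cup rim at (200,205). The gripper is well aligned, so I'll descend and grip.

```bash
python3 -m handwheel '[[0,-4,0,0,0,0,0],[0,0,25,0,0,0,0],[0,0,25,0,0,0,0],[0,0,25,0,0,0,0],[0,0,22,0,0,0,0],[0,0,0,0,0,0,0],[0,0,0,0,0,0,1],[0,0,0,0,0,0,1],[0,0,0,0,0,0,1],[0,0,0,0,0,0,1]]'
python3 -m handwheel '[[0,0,0,0,0,0,1],[0,0,0,0,0,0,1]]'
```

```text
t: 4.55
ee_pos: [458.5, 289.4, 174.5]
orientation: [-3.115, -0.409, -0.002]
ft_force: [0.7, -1.3, 5.4]
width: 62.7
grasp_force: 30.0
t: 4.8
ee_pos: [458.5, 289.5, 174.5]
orientation: [-3.115, -0.409, -0.002]
ft_force: [0.9, -1.0, 6.1]
width: 62.7
grasp_force: 30.0
```

```bash
python3 -m handwheel '[[0,0,-8,0,0,0,1],[0,0,-20,0,0,0,1],[0,0,-20,0,0,0,1],[0,0,-12,0,0,0,1],[-3,20,0,0,0,0,1],[-6,42,0,0,0,0,1],[-6,42,0,0,0,0,1],[-6,42,0,0,0,0,1],[-6,42,0,0,0,0,1],[-6,42,0,0,0,0,1]]'
python3 -m handwheel '[[-6,42,0,0,0,0,1],[-6,42,0,0,0,0,1],[-6,42,0,0,0,0,1],[-6,42,0,0,0,0,1],[-6,42,0,0,0,0,1],[-6,42,0,0,0,0,1],[-6,42,0,0,0,0,1],[-5,42,0,0,0,0,1],[-3,20,0,0,0,0,1],[0,0,0,0,0,0,1]]'
python3 - <<'E'
from h import *
go((531,-292,235),(531,-292,66))
d=cam("scene"); u,v=proj(d,(531,-292,100)).astype(int); print(u,v)
a=d["frame"][v-75:v+75,u-75:u+75]
d=cam("top"); b=d["frame"][120:320,210:410]; u,v=proj(d,(456,293,100)).astype(int); 
cv2.imwrite("pics/c4.png",np.hstack([cv2.resize(a,(400,400)),cv2.resize(b,(400,400))]))
E
```

```text
t: 6.05
ee_pos: [484.3, 56.2, 232.8]
orientation: [3.115, 0.408, -0.003]
ft_force: [-0.7, 0.4, -1.4]
width: 63.0
grasp_force: 30.0
t: 7.3
ee_pos: [527.8, -299.1, 232.8]
orientation: [-3.114, -0.405, 0.002]
ft_force: [-0.8, 0.5, -1.6]
width: 62.9
grasp_force: 30.0
at [ 527.8 -299.1  232.8] w 62.9 axes [[0.967, 0.256, -0.001], [0.256, -0.967, 0.001], [-0.001, -0.001, -1.0]] t 7.3
to (531, -292, 235) shift [ 4.9 -6.  -2.2]
to (531, -292, 66) shift [  0.2   0.2 169. ]
166 209
```

View pics/c4.png

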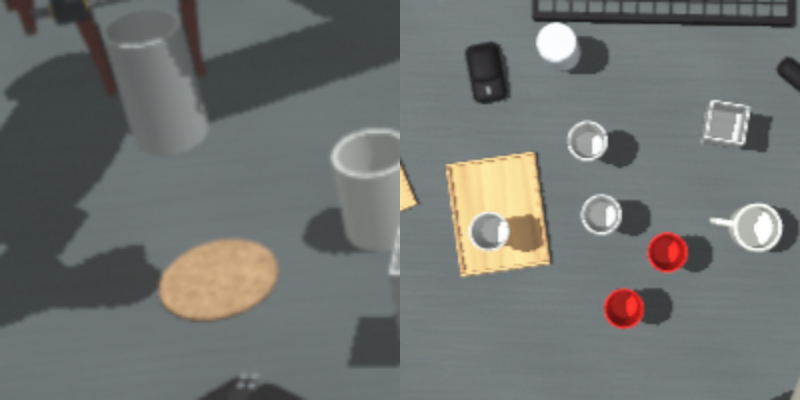

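The left crop shows the cup held, rim at (145,30) and foot at (170,135), with the coaster at (218,278). The right crop shows cup A still standing on the tray at (489,231). I'll check the held cup for tilt and remeasure A.

```bash
python3 - <<'E'
from h import *
d=cam("scene")
for z in(283,173): print(z,proj(d,(528,-299,z)).round(1))
d=cam("top"); im=d["frame"]; s=4; x0,y0,x1,y1=235,175,320,255
g=cv2.GaussianBlur(cv2.cvtColor(cv2.resize(im[y0:y1,x0:x1],None,fx=s,fy=s,interpolation=cv2.INTER_CUBIC),cv2.COLOR_BGR2GRAY),(5,5),0)
for x,y,r in cv2.HoughCircles(g,cv2.HOUGH_GRADIENT_ALT,1.5,60,param1=150,param2=0.6,minRadius=28,maxRadius=80)[0]:
    u,v=x/s+x0-.375,y/s+y0-.375; print(u.round(1),v.round(1),[(ray(d,u,v,z)[:2].round(1),round(r/s*(1758-z)/520.6,1)) for z in(110,115)])
E
```

```text
283 [144.6 144.2]
173 [156.3 184.7]
304.0 190.8 [(array([602. , 135.4]), np.float32(31.4)), (array([601.6, 135.2]), np.float32(31.3))]
310.8 226.0 [(array([490.7, 111.1]), np.float32(27.4)), (array([490.7, 111. ]), np.float32(27.3))]
253.4 235.8 [(array([455.4, 292.1]), np.float32(32.1)), (array([455.4, 291.4]), np.float32(32.0))]
310.8 226.0 [(array([490.7, 111.1]), np.float32(33.8)), (array([490.7, 111. ]), np.float32(33.7))]
253.4 235.8 [(array([455.4, 292.1]), np.float32(26.1)), (array([455.4, 291.4]), np.float32(26.0))]
```

```bash
python3 -m handwheel '[[5,-6,0,0,0,0,1],[0,0,30,0,0,0,1],[0,0,40,0,0,0,1],[0,0,40,0,0,0,1],[0,0,30,0,0,0,1],[0,0,15,0,0,0,1],[0,0,6,0,0,0,1],[0,0,3,0,0,0,1],[0,0,0,0,0,0,1],[0,0,0,0,0,0,1]]'
```

```text
t: 8.75
ee_pos: [532.5, -291.5, 70.5]
orientation: [3.114, 0.408, 0.002]
ft_force: [0.2, 0.2, -1.1]
width: 63.0
grasp_force: 30.0
```

```bash
python3 -m handwheel '[[0,0,2,0,0,0,1],[0,0,2,0,0,0,1],[0,0,1,0,0,0,1],[0,0,0,0,0,0,1]]'
```

```text
t: 9.25
ee_pos: [532.0, -291.1, 64.5]
orientation: [-3.115, -0.408, 0.0]
ft_force: [-0.5, -0.4, -1.2]
width: 62.9
grasp_force: 30.0
```

```bash
python3 -m handwheel '[[0,0,1,0,0,0,1],[0,0,0,0,0,0,1]]';python3 -m handwheel '[[0,0,1,0,0,0,1],[0,0,0,0,0,0,1]]'
```

```text
t: 9.5
ee_pos: [532.2, -291.2, 64.3]
orientation: [3.115, 0.408, 0.0]
ft_force: [-1.2, 0.6, 4.6]
width: 63.4
grasp_force: 30.0
t: 9.75
ee_pos: [532.4, -291.4, 64.1]
orientation: [3.114, 0.408, 0.001]
ft_force: [-3.5, 1.3, 10.7]
width: 63.3
grasp_force: 30.0
```

```bash
python3 -m handwheel '[[0,0,-1,0,0,0,0],[0,0,0,0,0,0,0],[0,0,0,0,0,0,0],[0,0,-20,0,0,0,0],[0,0,-45,0,0,0,0],[0,0,-44,0,0,0,0],[7,-44,0,0,0,0,0],[7,-44,0,0,0,0,0],[7,-44,0,0,0,0,0],[7,-44,0,0,0,0,0]]'
python3 -m handwheel '[[7,-44,0,0,0,0,0],[7,-44,0,0,0,0,0],[7,-44,0,0,0,0,0],[7,-45,0,0,0,0,0],[7,-45,0,0,0,0,0],[0,0,0,0,0,0,0],[0,0,0,0,0,0,0]]'
python3 - <<'E'
from h import *
go((490.5,111,174),(490.5,111,78))
a=cam("scene")["frame"][110:260,100:350]
d=cam("top");b=d["frame"][150:300,225:475]
cv2.imwrite("pics/c5.png",np.hstack([cv2.resize(x,(400,240)) for x in(a,b)]))
E
```

```text
t: 11.0
ee_pos: [513.8, -112.7, 174.1]
orientation: [3.114, 0.408, 0.003]
ft_force: [0.7, 0.2, 0.4]
width: 87.5
grasp_force: 0.0
t: 11.88
ee_pos: [490.6, 109.4, 173.4]
orientation: [3.115, 0.41, 0.001]
ft_force: [-0.7, -0.8, -0.2]
width: 87.3
grasp_force: 0.0
at [490.6 109.4 173.4] w 87.3 axes [[0.966, 0.259, 0.001], [0.259, -0.966, -0.0], [0.001, 0.0, -1.0]] t 11.875
to (490.5, 111, 174) shift [ 0.4 -1.5 -0.6]
to (490.5, 111, 78) shift [-0.1 -0.  96. ]
```

View pics/c5.png

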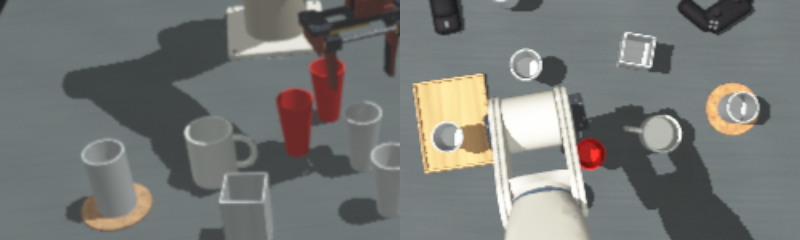

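The straight cup stands upright on the coaster, foot at about (117,210) in the left half, and the mug and pot are undisturbed. The gripper is above cup B, so I'll descend and grip near its rim.

```bash
python3 -m handwheel '[[0,-1.5,25,0,0,0,0],[0,0,30,0,0,0,0],[0,0,25,0,0,0,0],[0,0,16,0,0,0,0],[0,0,0,0,0,0,0],[0,0,0,0,0,0,1],[0,0,0,0,0,0,1],[0,0,0,0,0,0,1],[0,0,0,0,0,0,1],[0,0,0,0,0,0,1]]'
python3 -m handwheel '[[0,0,-6,0,0,0,1],[0,0,0,0,0,0,1]]'; python3 -c "
from h import *
go((455.5,291.4,200))"
```

```text
t: 13.22
ee_pos: [490.5, 111.3, 77.3]
orientation: [-3.115, -0.409, -0.002]
ft_force: [-0.4, -0.1, 6.6]
width: 60.4
grasp_force: 30.0
t: 13.48
ee_pos: [490.0, 111.1, 83.0]
orientation: [-3.115, -0.409, -0.001]
ft_force: [-0.2, -0.2, -1.0]
width: 60.6
grasp_force: 30.0
at [490.  111.1  83. ] w 60.6 axes [[0.966, 0.258, 0.0], [0.258, -0.966, 0.0], [0.0, 0.0, -1.0]] t 13.475
to (455.5, 291.4, 200) shift [  13.2 -183.1 -117. ]
```

```bash
python3 -m handwheel '[[0,0,-30,0,0,0,1],[0,0,-40,0,0,0,1],[0,0,-40,0,0,0,1],[0,0,-15,0,0,0,1],[3,-43,0,0,0,0,1],[4,-50,0,0,0,0,1],[4,-50,0,0,0,0,1],[2.2,-40,0,0,0,0,1],[0,0,0,0,0,0,1],[0,0,0,0,0,0,1]]'
python3 - <<'E'
from h import *
go((455.5,291.4,200)); p=sensors.get_obs()["ee_pos"]
d=cam("scene"); s=6; x0,y0=360,100
c=cv2.resize(d["frame"][y0:y0+100,x0:x0+80],None,fx=s,fy=s,interpolation=cv2.INTER_CUBIC)
def mark(X,R,z,col):
    P=[((proj(d,(X[0]+R*np.cos(a),X[1]+R*np.sin(a),z))-[x0,y0]+.5)*s).astype(int) for a in np.linspace(0,6.28,40)]; cv2.polylines(c,[np.array(P)],True,col,1)
mark(p,31.5,p[2]-77.3+110,(0,255,0)); mark(p,20,p[2]-77.3,(0,255,0)); mark((455.5,291.4),31.5,115,(0,0,255))
cv2.imwrite("pics/c6.png",c)
E
```

```text
t: 14.72
ee_pos: [454.9, 290.6, 206.7]
orientation: [3.114, 0.409, -0.003]
ft_force: [-0.1, -0.8, -0.9]
width: 60.6
grasp_force: 30.0
at [454.9 290.6 206.7] w 60.6 axes [[0.966, 0.258, -0.002], [0.258, -0.966, -0.001], [-0.002, 0.001, -1.0]] t 14.725
to (455.5, 291.4, 200) shift [ 0.8 -0.6  6.6]
```

View pics/c6.png

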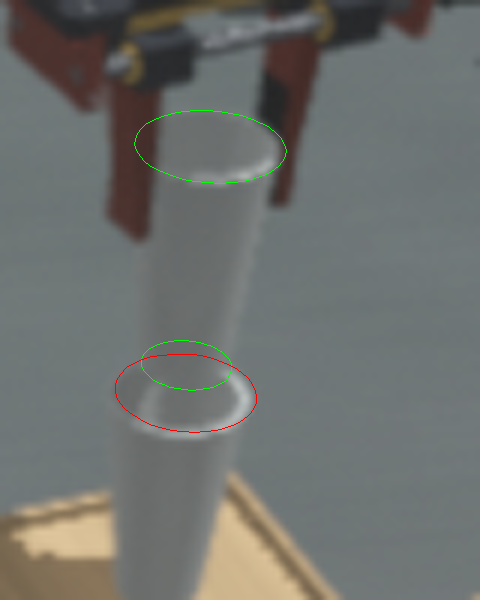

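The picture shows the held cup's foot at (187,365) over A's mouth at (186,393). The model outlines match to about 2 mm, so I'll insert it.

```bash
python3 -m handwheel '[[0.5,-0.5,20,0,0,0,1],[0,0,25,0,0,0,1],[0,0,15,0,0,0,1],[0,0,10,0,0,0,1],[0,0,5,0,0,0,1],[0,0,0,0,0,0,1]]'
python3 -m handwheel '[[0,0,4,0,0,0,1],[0,0,3,0,0,0,1],[0,0,0,0,0,0,1]]'
```

```text
t: 15.52
ee_pos: [456.0, 291.9, 132.7]
orientation: [-3.115, -0.408, -0.0]
ft_force: [0.3, -0.1, -0.7]
width: 60.6
grasp_force: 30.0
t: 15.9
ee_pos: [457.3, 292.0, 127.1]
orientation: [3.115, 0.41, 0.005]
ft_force: [1.7, -4.5, 9.5]
width: 60.3
grasp_force: 30.0
```

```bash
python3 -m handwheel '[[0,1.6,0,0,0,0,1],[0,0,2,0,0,0,1],[0,0,0,0,0,0,1]]'
```

```text
t: 16.27
ee_pos: [458.5, 291.2, 126.1]
orientation: [-3.113, -0.409, -0.008]
ft_force: [1.1, -4.0, 16.4]
width: 60.9
grasp_force: 30.0
```

```bash
python3 -m handwheel '[[0,0,-1,0,0,0,0],[0,0,0,0,0,0,0],[0,0,0,0,0,0,0],[0,0,-20,0,0,0,0],[0,0,-30,0,0,0,0],[0,0,-30,0,0,0,0],[-6,45,0,0,0,0,0],[-6,45,0,0,0,0,0],[-6,45,0,0,0,0,0],[0,0,0,0,0,0,0]]'
python3 - <<'E'
from h import *
go((603,135.5,206),(603,135.5,78))
d=cam("top"); im=d["frame"]; s=4; x0,y0,x1,y1=235,175,320,255
g=cv2.GaussianBlur(cv2.cvtColor(cv2.resize(im[y0:y1,x0:x1],None,fx=s,fy=s,interpolation=cv2.INTER_CUBIC),cv2.COLOR_BGR2GRAY),(5,5),0)
H=cv2.HoughCircles(g,cv2.HOUGH_GRADIENT_ALT,1.5,60,param1=150,param2=0.5,minRadius=28,maxRadius=80)
for x,y,r in ([] if H is None else H[0]):
    u,v=x/s+x0-.375,y/s+y0-.375; print(u.round(1),v.round(1),[(ray(d,u,v,z)[:2].round(1),round(r/s*(1758-z)/520.6,1)) for z in(110,153)])
T=cv2.resize(im[200:260,225:285],None,fx=6,fy=6,interpolation=cv2.INTER_CUBIC)
d=cam("scene"); s=6; x0,y0=345,125
c=cv2.resize(d["frame"][y0:y0+90,x0:x0+70],None,fx=s,fy=s,interpolation=cv2.INTER_CUBIC)
for z,col in((115,(0,0,255)),(153,(0,255,0))):
    P=[((proj(d,(455.5+31.5*np.cos(a),291.4+31.5*np.sin(a),z))-[x0,y0]+.5)*s).astype(int) for a in np.linspace(0,6.28,40)]; cv2.polylines(c,[np.array(P)],True,col,1)
T=cv2.copyMakeBorder(T,0,c.shape[0]-360,0,0,0)
cv2.imwrite("pics/c7.png",np.hstack([c,T]))
E
```

```text
t: 17.52
ee_pos: [473.6, 153.1, 204.4]
orientation: [3.115, 0.403, -0.001]
ft_force: [0.8, -0.2, -0.1]
width: 88.0
grasp_force: 0.0
at [473.6 153.1 204.4] w 88.0 axes [[0.967, 0.255, -0.001], [0.255, -0.967, -0.0], [-0.001, 0.0, -1.0]] t 17.525
to (603, 135.5, 206) shift [120.7  50.   -1.6]
to (603, 135.5, 78) shift [ 1.00e-01 -0.00e+00  1.28e+02]
304.0 190.4 [(array([603.2, 135.5]), np.float32(30.5)), (array([600. , 133.6]), np.float32(29.7))]
251.5 234.6 [(array([458.8, 298.2]), np.float32(28.7)), (array([459.4, 292. ]), np.float32(28.0))]
269.5 206.9 [(array([548.1, 243.7]), np.float32(34.9)), (array([546.4, 239. ]), np.float32(34.0))]
```

View pics/c7.png

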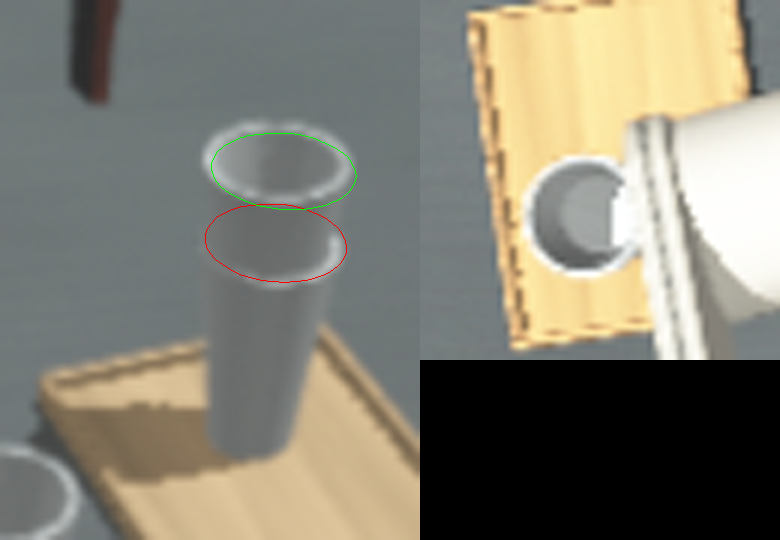

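The left crop shows B's rim at (279,161) against (284,171) expected, so it is upright but about 5 mm proud. I'll press on its rim with half-closed fingers, which span 46–73 mm.

```bash
python3 - <<'E'
from h import *
d=cam("scene")
for z in(153,156,159): print(z,ray(d,391,151.3,z).round(1))
E
python3 -m handwheel '[[5,-34,0,0,0,0,0.48],[5,-34,0,0,0,0,0.48],[5,-34,0,0,0,0,0.48],[5,-35,0,0,0,0,0.48],[0,0,0,0,0,0,0.48],[0,0,20,0,0,0,0.48],[0,0,14,0,0,0,0.48],[0,0,5,0,0,0,0.48],[0,0,0,0,0,0,0.48]]'
python3 -c "
from h import *
go((458,291.5,155))"
```

```text
153 [447.4 291.7 153. ]
156 [451.9 290.1 156. ]
159 [456.5 288.5 159. ]
t: 18.8
ee_pos: [457.6, 292.6, 165.4]
orientation: [3.115, 0.408, -0.001]
ft_force: [0.2, -0.1, 1.1]
width: 45.8
grasp_force: 0.0
at [457.6 292.6 165.4] w 45.8 axes [[0.966, 0.258, -0.001], [0.258, -0.966, -0.0], [-0.001, 0.0, -1.0]] t 18.8
to (458, 291.5, 155) shift [ 0.1  1.1 10.4]
```

```bash
python3 -m handwheel '[[0,1.5,3,0,0,0,0.48],[0,0,3,0,0,0,0.48],[0,0,0,0,0,0,0.48]]';python3 -m handwheel '[[0,0,2,0,0,0,0.48],[0,0,0,0,0,0,0.48]]';python3 -m handwheel '[[0,0,2,0,0,0,0.48],[0,0,0,0,0,0,0.48]]'
```

```text
t: 19.18
ee_pos: [458.3, 291.4, 159.9]
orientation: [-3.115, -0.408, -0.001]
ft_force: [0.6, -0.8, 0.3]
width: 45.8
grasp_force: 0.3
t: 19.42
ee_pos: [458.9, 292.3, 159.0]
orientation: [-3.113, -0.408, -0.004]
ft_force: [-1.3, 1.2, 9.0]
width: 45.5
grasp_force: 4.4
t: 19.68
ee_pos: [460.0, 293.0, 158.4]
orientation: [-3.112, -0.408, -0.008]
ft_force: [-2.4, 0.5, 19.1]
width: 45.8
grasp_force: 9.1
```

```bash
python3 -m handwheel '[[0,0,2,0,0,0,0.48],[0,0,0,0,0,0,0.48]]';python3 -m handwheel '[[0,0,3,0,0,0,0.48],[0,0,0,0,0,0,0.48]]'
```

```text
t: 19.92
ee_pos: [461.1, 293.5, 158.0]
orientation: [-3.111, -0.408, -0.012]
ft_force: [-3.2, -0.6, 28.6]
width: 45.5
grasp_force: 14.0
t: 20.18
ee_pos: [462.7, 294.4, 157.0]
orientation: [-3.11, -0.408, -0.018]
ft_force: [-3.9, -1.4, 42.6]
width: 45.7
grasp_force: 20.3
```

B resists at about 6 mm proud, so it is cocked and wedged. I'll ease off and wiggle it sideways under light pressure.

```bash
python3 -m handwheel '[[0,0,-4,0,0,0,0.48],[0,3,0,0,0,0,0.48],[0,-6,0,0,0,0,0.48],[0,3,0,0,0,0,0.48],[0,0,0,0,0,0,0.48]]';python3 -m handwheel '[[3,0,0,0,0,0,0.48],[-6,0,0,0,0,0,0.48],[-3,0,0,0,0,0,0.48],[4,0,0,0,0,0,0.48],[0,0,0,0,0,0,0.48]]'
```

```text
t: 20.8
ee_pos: [459.8, 292.9, 157.2]
orientation: [-3.112, -0.407, -0.007]
ft_force: [-2.3, 2.4, 16.5]
width: 46.0
grasp_force: 8.3
t: 21.42
ee_pos: [458.5, 292.6, 157.2]
orientation: [-3.112, -0.408, -0.009]
ft_force: [-0.6, 1.1, 14.9]
width: 45.3
grasp_force: 7.2
```

```bash
python3 -m handwheel '[[0,5,2,0,0,0,0.48],[0,-10,0,0,0,0,0.48],[0,5,0,0,0,0,0.48],[5,0,0,0,0,0,0.48],[-10,0,0,0,0,0,0.48],[5,0,0,0,0,0,0.48],[0,0,0,0,0,0.12,0.48],[0,0,0,0,0,-0.12,0.48],[0,0,-1,0,0,0,0.48],[0,0,0,0,0,0,0.48]]'
```

```text
t: 22.68
ee_pos: [459.0, 292.9, 156.5]
orientation: [-3.111, -0.408, -0.011]
ft_force: [1.2, 2.5, 15.3]
width: 46.0
grasp_force: 7.4
```

```bash
python3 -m handwheel '[[0,6,3,0,0,0,0.48],[0,-12,0,0,0,0,0.48],[0,12,0,0,0,0,0.48],[0,-6,0,0,0,0,0.48],[6,0,0,0,0,0,0.48],[-12,0,0,0,0,0,0.48],[12,0,0,0,0,0,0.48],[-6,0,0,0,0,0,0.48],[0,0,-2,0,0,0,0.48],[0,0,0,0,0,0,0.48]]'
```

```text
t: 23.92
ee_pos: [458.9, 293.3, 155.9]
orientation: [-3.111, -0.407, -0.012]
ft_force: [-0.1, 4.1, 17.1]
width: 46.0
grasp_force: 12.5
```

```bash
python3 -m handwheel '[[0,0,-20,0,0,0,0.48],[0,0,-30,0,0,0,0],[19,37,0,0,0,0,0],[19,38,0,0,0,0,0],[20,38,0,0,0,0,0],[20,38,0,0,0,0,0],[20,38,0,0,0,0,0],[0,0,0,0,0,0,0],[0,0,0,0,0,0,0]]'
python3 - <<'E'
from h import *
go((603,135.5,206),(603,135.5,78))
d=cam("scene"); np.savez("/tmp/s.npz",**{k:d[k] for k in("frame","K","R","t")})
# bright-rim column profile below each rim's near side
g=cv2.cvtColor(d["frame"],cv2.COLOR_BGR2GRAY).astype(int)
for u in range(384,400,3): print(u,g[140:180,u].tolist())
for z in(115,153,156): 
    P=np.array([proj(d,(458+31.5*np.cos(a),291.5+31.5*np.sin(a),z)) for a in np.linspace(0,6.28,60)]); print(z,P.min(0).round(1),P.max(0).round(1))
d=cam("top"); im=d["frame"]; s=4; x0,y0,x1,y1=225,205,285,265
f=cv2.resize(im[y0:y1,x0:x1],None,fx=s,fy=s,interpolation=cv2.INTER_CUBIC); g=cv2.GaussianBlur(cv2.cvtColor(f,cv2.COLOR_BGR2GRAY),(5,5),0)
H=cv2.HoughCircles(g,cv2.HOUGH_GRADIENT_ALT,1.5,20,param1=150,param2=0.5,minRadius=28,maxRadius=80)
for x,y,r in ([] if H is None else H[0]):
    u,v=x/s+x0-.375,y/s+y0-.375; print(u.round(1),v.round(1),[(ray(d,u,v,z)[:2].round(1),round(r/s*(1758-z)/520.6,1)) for z in(115,155)])
E
```

```text
t: 25.05
ee_pos: [598.9, 133.7, 202.3]
orientation: [-3.115, -0.408, 0.002]
ft_force: [0.0, -0.9, -0.0]
width: 87.9
grasp_force: 0.0
at [598.9 133.7 202.3] w 87.9 axes [[0.966, 0.257, -0.001], [0.257, -0.966, 0.0], [-0.001, -0.0, -1.0]] t 25.05
to (603, 135.5, 206) shift [ 4.4 -0.7 -3.7]
to (603, 135.5, 78) shift [1.00e-01 0.00e+00 1.28e+02]
384 [70, 75, 86, 107, 117, 119, 135, 160, 161, 148, 145, 145, 145, 144, 145, 148, 157, 153, 117, 110, 110, 110, 110, 110, 110, 110, 111, 110, 109, 111, 115, 118, 109, 108, 107, 108, 108, 108, 108, 109]
387 [115, 116, 117, 117, 118, 122, 150, 174, 141, 134, 134, 133, 134, 133, 133, 132, 132, 147, 162, 116, 106, 106, 106, 106, 107, 108, 107, 108, 108, 109, 114, 123, 119, 109, 109, 110, 110, 110, 109, 110]
390 [115, 116, 116, 117, 118, 127, 145, 146, 122, 117, 117, 118, 117, 116, 113, 113, 114, 120, 137, 142, 112, 107, 106, 108, 107, 108, 108, 108, 109, 109, 112, 134, 154, 118, 110, 111, 110, 110, 110, 112]
393 [115, 117, 116, 117, 117, 120, 143, 162, 120, 112, 112, 112, 112, 112, 112, 112, 113, 116, 136, 155, 115, 107, 107, 107, 108, 109, 110, 109, 109, 110, 115, 145, 167, 120, 108, 109, 110, 110, 111, 111]
396 [116, 116, 117, 117, 117, 118, 125, 144, 151, 120, 116, 116, 117, 118, 118, 119, 120, 135, 151, 127, 109, 108, 110, 111, 112, 113, 114, 115, 117, 122, 150, 170, 130, 120, 119, 121, 123, 123, 126, 128]
399 [115, 117, 117, 116, 116, 116, 118, 127, 154, 172, 141, 123, 121, 123, 124, 127, 141, 161, 156, 124, 119, 121, 123, 125, 128, 132, 139, 146, 162, 180, 177, 139, 131, 129, 127, 127, 126, 123, 128, 145]
115 [379. 159.] [402.6 172.1]
153 [380.  147.1] [404.2 160. ]
156 [380.1 146.2] [404.3 159. ]
252.4 236.1 [(array([454.2, 294.5]), np.float32(29.9)), (array([454.9, 288.9]), np.float32(29.1))]
```

B's near rim is at row 158.7 and A's at 171.8 in the scene view. The rims are about 41 mm apart, so B is about 3 mm proud, which matches the fingertip reading. I'll bring C now and press the whole stack home afterwards.

```bash
python3 -m handwheel '[[4,-1,30,0,0,0,0],[0,0,40,0,0,0,0],[0,0,30,0,0,0,0],[0,0,18,0,0,0,0],[0,0,6,0,0,0,0],[0,0,0,0,0,0,0],[0,0,0,0,0,0,1],[0,0,0,0,0,0,1],[0,0,0,0,0,0,1],[0,0,0,0,0,0,1]]'
python3 -m handwheel '[[0,0,0,0,0,0,1],[0,0,-10,0,0,0,1],[0,0,-40,0,0,0,1],[0,0,-50,0,0,0,1],[0,0,-50,0,0,0,1],[0,0,-20,0,0,0,1],[0,0,0,0,0,0,1]]'
python3 -c "
from h import *
go((456,290,245))"
```

```text
t: 26.4
ee_pos: [603.7, 135.6, 79.3]
orientation: [-3.115, -0.408, -0.002]
ft_force: [-0.3, 0.7, 3.8]
width: 61.7
grasp_force: 30.0
t: 27.28
ee_pos: [603.9, 135.6, 250.6]
orientation: [-3.115, -0.408, -0.005]
ft_force: [0.2, 0.1, -1.3]
width: 61.6
grasp_force: 30.0
at [603.9 135.6 250.6] w 61.6 axes [[0.966, 0.258, 0.003], [0.258, -0.966, 0.001], [0.003, 0.0, -1.0]] t 27.275
to (456, 290, 245) shift [-103.1 -187.3    5.2]
```

```bash
python3 -m handwheel '[[-20,-37,0,0,0,0,1],[-20,-37,0,0,0,0,1],[-21,-37,0,0,0,0,1],[-21,-38,0,0,0,0,1],[-21,-38,0,0,0,0,1],[0,0,0,0,0,0,1],[0,0,0,0,0,0,1]]'
python3 - <<'E'
from h import *
go((456,290,170)); p=sensors.get_obs()["ee_pos"]
d=cam("scene"); g=cv2.cvtColor(d["frame"],cv2.COLOR_BGR2GRAY); s=6; x0,y0=355,90
c=cv2.resize(d["frame"][y0:y0+95,x0:x0+70],None,fx=s,fy=s,interpolation=cv2.INTER_CUBIC)
def mark(X,R,z,col):
    P=[((proj(d,(X[0]+R*np.cos(a),X[1]+R*np.sin(a),z))-[x0,y0]+.5)*s).astype(int) for a in np.linspace(0,6.28,40)]; cv2.polylines(c,[np.array(P)],True,col,1)
mark(p,20,p[2]-79.3,(0,255,0)); mark((456,290),31.5,156,(0,0,255)); mark((456,291),31.5,115,(255,0,0))
cv2.imwrite("pics/c8.png",c)
E
```

```text
t: 28.15
ee_pos: [455.2, 289.1, 247.7]
orientation: [3.114, 0.409, -0.002]
ft_force: [0.8, -0.7, -1.4]
width: 61.5
grasp_force: 30.0
at [455.2 289.1 247.7] w 61.5 axes [[0.966, 0.258, -0.001], [0.258, -0.966, -0.001], [-0.002, 0.001, -1.0]] t 28.15
to (456, 290, 170) shift [ 1.1 -0.7 77.7]
```

View pics/c8.png

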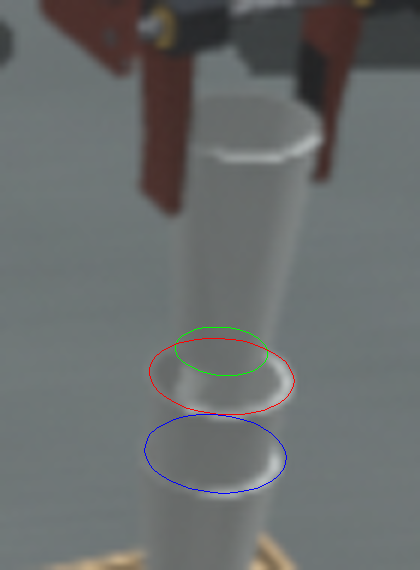

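The picture shows C's foot at (222,352) inside B's mouth, which the outline centred at (222,376) matches well. I'll insert C.

```bash
python3 -m handwheel '[[1,-0.5,20,0,0,0,1],[0,0,25,0,0,0,1],[0,0,20,0,0,0,1],[0,0,8,0,0,0,1],[0,0,0,0,0,0,1]]'
python3 -m handwheel '[[0,0,3,0,0,0,1],[0,0,2,0,0,0,1],[0,0,0,0,0,0,1]]'
```

```text
t: 28.82
ee_pos: [456.6, 289.7, 175.2]
orientation: [3.115, 0.407, -0.002]
ft_force: [0.6, 0.1, -1.5]
width: 62.1
grasp_force: 30.0
t: 29.2
ee_pos: [457.3, 290.7, 172.1]
orientation: [-3.114, -0.409, -0.004]
ft_force: [0.0, -2.3, 5.8]
width: 61.6
grasp_force: 30.0
```

```bash
python3 -m handwheel '[[0,2.5,1,0,0,0,1],[2,0,1,0,0,0,1],[0,-4,0,0,0,0,1],[-4,0,1,0,0,0,1],[0,4,0,0,0,0,1],[3,-2,0,0,0,0,1],[0,0,0,0,0,0,1]]'
```

```text
t: 30.08
ee_pos: [459.7, 291.1, 170.7]
orientation: [-3.113, -0.409, -0.009]
ft_force: [-0.9, -4.1, 16.5]
width: 61.6
grasp_force: 30.0
```

Contact is about 9 mm proud. Twisting the gripped cup while pushing should break the axial friction, so I'll also correct the sideways drift in x.

```bash
python3 -m handwheel '[[-2,0,0,0,0,0.18,1],[0,0,0,0,0,-0.18,1],[0,0,1,0,0,-0.18,1],[0,0,0,0,0,0.18,1],[0,0,1,0,0,0.18,1],[0,0,0,0,0,-0.18,1],[0,0,0,0,0,-0.18,1],[0,0,0,0,0,0.18,1],[0,0,0,0,0,0,1]]'; python3 -c "
from h import *
print(sensors.get_obs()['qpos'].round(2))"
```

```text
t: 31.2
ee_pos: [459.1, 292.0, 170.1]
orientation: [-3.111, -0.405, -0.015]
ft_force: [0.3, 0.1, 21.6]
width: 61.8
grasp_force: 30.0
[0.54 0.37 1.86 0.   0.9  1.86]
```

```bash
python3 -m handwheel '[[0,0,-3,0,0,0,0],[0,0,0,0,0,0,0],[0,0,-30,0,0,0,0],[0,0,-15,0,0,0,0.48],[-1,0,0,0,0,0,0.48],[0,0,0,0,0,0,0.48],[0,0,8,0,0,0,0.48],[0,0,5,0,0,0,0.48],[0,0,0,0,0,0,0.48]]'
```

```text
t: 32.33
ee_pos: [455.3, 289.8, 201.5]
orientation: [-3.114, -0.408, -0.003]
ft_force: [-1.2, -1.1, 12.0]
width: 45.8
grasp_force: 6.5
```

```bash
python3 -m handwheel '[[0,0,3,0,0,0,0.48],[0,0,0,0,0,0,0.48]]'; python3 -m handwheel '[[0,0,2,0,0,0,0.48],[0,0,0,0,0,0,0.48]]'
```

```text
t: 32.58
ee_pos: [457.1, 290.7, 201.1]
orientation: [-3.113, -0.408, -0.01]
ft_force: [-2.5, -2.4, 29.3]
width: 45.6
grasp_force: 15.0
t: 32.83
ee_pos: [458.3, 291.3, 200.8]
orientation: [-3.111, -0.408, -0.015]
ft_force: [-3.3, -3.3, 39.2]
width: 45.6
grasp_force: 20.3
```

```bash
python3 -m handwheel '[[0,0,-2,0.08,0,0,0.48],[0,0,0,-0.16,0,0,0.48],[0,0,0,0.16,0,0,0.48],[0,0,0,-0.16,0,0,0.48],[0,0,0,0.08,0,0,0.48],[6,0,0,0,0,0,0.48],[-12,0,0,0,0,0,0.48],[12,0,0,0,0,0,0.48],[-6,0,0,0,0,0,0.48],[0,0,0,0,0,0,0.48]]'
```

```text
t: 34.08
ee_pos: [455.6, 289.8, 199.4]
orientation: [-3.114, -0.409, -0.004]
ft_force: [-1.7, -3.0, 18.8]
width: 45.7
grasp_force: 9.2
```

```bash
python3 -m handwheel '[[0,0,1,0.14,0,0,0.48],[0,0,0,-0.14,0,0,0.48],[0,0,1,-0.14,0,0,0.48],[0,0,0,0.14,0,0,0.48],[8,0,0,0,0,0,0.48],[-16,0,0,0,0,0,0.48],[16,0,0,0,0,0,0.48],[-16,0,0,0,0,0,0.48],[8,0,0,0,0,0,0.48],[0,0,0,0,0,0,0.48]]'
```

```text
t: 35.33
ee_pos: [456.8, 290.3, 198.4]
orientation: [-3.114, -0.409, -0.008]
ft_force: [-2.0, -2.3, 24.9]
width: 46.0
grasp_force: 12.6
```

```bash
python3 -m handwheel '[[-2,0,3,0,0,0,0.48],[0,8,2,0,0,0,0.48],[0,-16,0,0,0,0,0.48],[0,16,0,0,0,0,0.48],[0,-8,0,0,0,0,0.48],[8,0,1,0,0,0,0.48],[-16,0,0,0,0,0,0.48],[16,0,0,0,0,0,0.48],[-8,0,0,0,0,0,0.48],[0,0,0,0,0,0,0.48]]'
```

```text
t: 36.58
ee_pos: [457.7, 291.3, 197.0]
orientation: [-3.11, -0.409, -0.021]
ft_force: [-3.7, -5.8, 53.5]
width: 45.7
grasp_force: 26.9
```

```bash
python3 -m handwheel '[[0,0,0,0.15,0,0,0.48],[0,0,0,-0.15,0,0,0.48],[0,0,0,-0.15,0,0,0.48],[0,0,0,0.15,0,0,0.48],[0,0,0,0,0,0.18,0.48],[0,0,0,0,0,-0.18,0.48],[0,0,0,0,0,-0.18,0.48],[0,0,0,0,0,0.18,0.48],[0,0,0,0,0,0,0.48]]'
```

```text
t: 37.7
ee_pos: [456.9, 291.4, 194.4]
orientation: [-3.111, -0.404, -0.017]
ft_force: [0.1, 1.0, 32.6]
width: 45.4
grasp_force: 16.6
```

Rocking and twisting under load works: the rim dropped 2.6 mm. I'll repeat it.

```bash
python3 -m handwheel '[[0,0,2,0.15,0,0,0.48],[0,0,0,-0.15,0,0,0.48],[0,0,0,-0.15,0,0,0.48],[0,0,0,0.15,0,0,0.48],[0,0,0,0,0,0.18,0.48],[0,0,0,0,0,-0.18,0.48],[0,0,0,0,0,-0.18,0.48],[0,0,0,0,0,0.18,0.48],[0,0,0,0,0,0,0.48]]'
```

```text
t: 38.83
ee_pos: [458.0, 292.2, 193.8]
orientation: [-3.109, -0.404, -0.021]
ft_force: [-0.4, 0.4, 41.2]
width: 45.5
grasp_force: 20.5
```

```bash
python3 -m handwheel '[[-2,0,2,0.15,0,0,0.48],[0,0,0,-0.15,0,0,0.48],[0,0,0,-0.15,0,0,0.48],[0,0,0,0.15,0,0,0.48],[0,0,0,0,0.15,0,0.48],[0,0,0,0,-0.15,0,0.48],[0,0,0,0,-0.15,0,0.48],[0,0,0,0,0.15,0,0.48],[0,0,0,0,0,0.18,0.48],[0,0,0,0,0,-0.18,0.48]]'
python3 -m handwheel '[[0,0,0,0,0,-0.18,0.48],[0,0,0,0,0,0.18,0.48],[0,0,-3,0,0,0,0.48],[0,0,0,0,0,0,0.48]]'
```

```text
t: 40.08
ee_pos: [455.3, 291.2, 190.8]
orientation: [-3.11, -0.406, -0.019]
ft_force: [0.6, 1.4, 34.5]
width: 45.6
grasp_force: 17.1
t: 40.58
ee_pos: [453.1, 290.1, 191.1]
orientation: [-3.112, -0.407, -0.01]
ft_force: [0.8, 0.3, 18.3]
width: 45.7
grasp_force: 9.2
```

The rim reads 191.1 mm and home is 191. One more round will show whether it has bottomed out.

```bash
python3 -m handwheel '[[2,0,4,0.15,0,0,0.48],[0,0,0,-0.15,0,0,0.48],[0,0,0,-0.15,0,0,0.48],[0,0,0,0.15,0,0,0.48],[0,0,0,0,0.12,0,0.48],[0,0,0,0,-0.12,0,0.48],[0,0,0,0,-0.12,0,0.48],[0,0,0,0,0.12,0,0.48],[0,0,-4,0,0,0,0.48],[0,0,0,0,0,0,0.48]]'
```

```text
t: 41.82
ee_pos: [454.4, 290.2, 191.0]
orientation: [-3.112, -0.408, -0.008]
ft_force: [-0.2, 1.2, 18.1]
width: 45.8
grasp_force: 9.3
```

Same height at the same force, so the stack has bottomed out. I'll back away and check numerically.

```bash
python3 -m handwheel '[[0,0,-10,0,0,0,0.48],[0,0,-30,0,0,0,0.48],[0,0,-30,0,0,0,0],[5,40,0,0,0,0,0],[5,50,0,0,0,0,0],[5,50,0,0,0,0,0],[5,50,0,0,0,0,0],[5,50,0,0,0,0,0],[0,0,0,0,0,0,0],[0,0,0,0,0,0,0]]'
python3 - <<'E'
from h import *
d=cam("scene"); g=cv2.cvtColor(d["frame"],cv2.COLOR_BGR2GRAY).astype(int)
for u in(387,390,393): print(u,[(v,g[v,u]) for v in range(120,180) if g[v,u]>g[v-1,u] and g[v,u]>=g[v+1,u] and g[v,u]>g[v-3:v+4,u].min()+12])
for z in(115,153,191,225): P=np.array([proj(d,(455.5+31.5*np.cos(a),291+31.5*np.sin(a),z)) for a in np.linspace(0,6.28,60)]); print(z,P.min(0).round(1),P.max(0).round(1))
d=cam("top"); im=d["frame"]; s=4; x0,y0,x1,y1=225,120,465,300
G=cv2.GaussianBlur(cv2.cvtColor(cv2.resize(im[y0:y1,x0:x1],None,fx=s,fy=s,interpolation=cv2.INTER_CUBIC),cv2.COLOR_BGR2GRAY),(5,5),0)
for x,y,r in cv2.HoughCircles(G,cv2.HOUGH_GRADIENT_ALT,1.5,60,param1=150,param2=0.6,minRadius=28,maxRadius=80)[0]:
    u,v=x/s+x0-.375,y/s+y0-.375; print(u.round(1),v.round(1),(r/s).round(1),[ray(d,u,v,z)[:2].round(0).tolist() for z in(115,191)])
E
```

```text
t: 43.08
ee_pos: [538.0, 63.6, 258.0]
orientation: [-3.115, -0.407, 0.003]
ft_force: [0.6, 0.4, 0.4]
width: 88.0
grasp_force: 0.0
387 [(136, np.int64(175)), (145, np.int64(159))]
390 [(135, np.int64(159)), (146, np.int64(164))]
393 [(135, np.int64(154)), (147, np.int64(154)), (160, np.int64(129)), (172, np.int64(155))]
115 [378.6 158.5] [402.2 171.6]
153 [379.6 146.7] [403.7 159.5]
191 [380.7 134.4] [405.3 146.9]
225 [381.7 123. ] [406.8 135.2]
432.4 216.0 15.3 [[532.0, -270.0], [529.0, -255.0]]
387.8 234.0 12.8 [[472.0, -132.0], [472.0, -123.0]]
387.8 234.0 10.6 [[472.0, -132.0], [472.0, -123.0]]
288.0 141.0 9.9 [[759.0, 190.0], [746.0, 184.0]]
247.9 235.1 10.9 [[457.0, 309.0], [458.0, 298.0]]
247.9 235.1 9.0 [[457.0, 309.0], [458.0, 298.0]]
372.8 183.0 8.3 [[631.0, -81.0], [624.0, -75.0]]
253.1 151.5 10.5 [[723.0, 301.0], [712.0, 290.0]]
```

```bash
python3 - <<'E'
from h import *
d=cam("scene"); f=d["frame"]; b=cv2.imread("pics/scene0.png").astype(int)
g=cv2.cvtColor(f,cv2.COLOR_BGR2GRAY).astype(int)
for v in(138,140,142,152,165): print(v,g[v,374:412].tolist())
d=cam("top"); print("pred top",proj(d,(455.5,291,191)),proj(d,(455.5,291,115)))
g=cv2.cvtColor(d["frame"],cv2.COLOR_BGR2GRAY).astype(int)
for v in(233,236,238): print(v,g[v,233:275].tolist())
E
```

```text
138 [116, 116, 117, 116, 116, 115, 115, 117, 137, 174, 182, 166, 152, 145, 141, 136, 131, 126, 120, 114, 111, 109, 108, 108, 108, 109, 115, 125, 137, 153, 161, 148, 125, 117, 116, 117, 116, 116]
140 [117, 117, 116, 116, 116, 116, 116, 125, 171, 176, 159, 153, 148, 145, 141, 135, 130, 122, 117, 115, 111, 109, 108, 108, 108, 111, 114, 117, 120, 122, 139, 181, 169, 129, 117, 116, 116, 117]
142 [115, 115, 115, 116, 116, 116, 116, 120, 148, 175, 175, 160, 150, 145, 140, 136, 131, 125, 117, 111, 111, 110, 109, 108, 109, 113, 116, 118, 120, 123, 133, 169, 173, 144, 120, 116, 117, 116]
152 [120, 120, 120, 119, 120, 120, 121, 127, 123, 119, 118, 115, 112, 109, 109, 110, 109, 110, 109, 111, 110, 109, 110, 110, 111, 113, 117, 122, 128, 136, 141, 130, 119, 116, 117, 116, 116, 116]
165 [118, 118, 118, 119, 119, 120, 127, 123, 117, 116, 113, 110, 108, 107, 107, 107, 107, 108, 108, 107, 107, 107, 108, 110, 113, 118, 123, 134, 171, 162, 128, 119, 118, 118, 118, 118, 118, 119]
pred top [250.00558402 236.06582728] [253.50515838 235.73684755]
233 [124, 124, 125, 126, 195, 232, 214, 155, 137, 138, 139, 139, 148, 159, 163, 162, 162, 164, 163, 161, 162, 244, 254, 254, 254, 241, 168, 139, 128, 128, 127, 128, 130, 131, 128, 127, 125, 126, 124, 123, 122, 118]
236 [124, 124, 123, 125, 177, 247, 229, 127, 127, 127, 127, 128, 147, 162, 160, 160, 160, 159, 158, 158, 242, 254, 254, 254, 253, 241, 174, 129, 141, 139, 128, 128, 128, 130, 130, 128, 128, 126, 124, 123, 122, 119]
238 [122, 123, 122, 124, 150, 226, 222, 147, 119, 118, 119, 118, 117, 142, 160, 160, 160, 159, 159, 160, 242, 254, 254, 254, 254, 239, 172, 142, 128, 125, 128, 128, 127, 131, 132, 129, 129, 127, 125, 122, 122, 120]
```

The three rims sit at scene rows 147, 160 and 172, against 146.9, 159.5 and 171.6 predicted for a fully home stack. They share one sideways offset of about 1.2 px, so the stack is coaxial, upright and on the tray.

```bash
python3 -c "
from h import *
print(ctrl.close_job())"
```

```text
the job is handed in; nothing more can be done
None
```

The job is handed in: the straight-sided cup stands on the coaster and the three tapered cups measure as fully nested and upright on the larger tray, at about 43 s, though pressing them home took up to about 54 N at the wrist (limit 120 N).

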